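# Index the banding wheel by pushing an arm

### The job

The plate on the decorator's banding wheel has wet paint on its rim. With a fingertip, push gently on an arm of the wheel to turn it, either way round, until the red arm points straight at the yellow pointer on the stand, then leave the wheel standing still and move clear. Do not pinch the arms, do not spin the wheel fast, do not touch, lift or shift the plate on it, and leave the bottle, the mug and the paint dish where they stand.

Things in the scene. Friction and masses are not known exactly. Their poses are not given: they have to be found in the camera images.
- wheel (a joint): Angle of the banding wheel, rad: 0 (or any whole number of turns, 2 pi) when the red arm points exactly at the yellow pointer; grows anticlockwise seen from above. The wheel turns endlessly both ways about a vertical axis with steady friction (0.14 N m, 1 N at an arm's end) and stays where it is left. Its head, a disc of 60 mm radius, carries the plate 74 mm above the table.
- hub (a point): Point on the wheel's axis, 59 mm above the table. Four straight level arms at right angles, one red, three aluminium, each 11 mm wide, from 50 to 68 mm above the table, reach 155 mm from the axis. The stand is fixed: a steel foot of 75 mm radius, 20 mm high. Outside it, the room under the arms is free down to the table but for the pointer's strap (26 mm wide, 8 mm high).
- red_tip (a point): Middle of the outer end of the red arm, 155 mm from the wheel's axis, 59 mm above the table.
- index_mark (a point): Fixed point where the middle of the red arm's end lies when it points exactly at the yellow pointer: 155 mm from the axis, 59 mm above the table. The pointer is a post on the stand's strap, 20 mm wide, 68 mm high, with a 6 mm wide tongue towards the wheel, 161 to 191 mm from the axis.
- plate: White porcelain plate with wet blue dots on a quarter of the rim, 170 mm across, 18 mm high, 250 g; lies loose and centred on the wheel head, its rim top 92 mm above the table. It hides the arms' inner 85 mm. Origin: centre of its underside; z is up.
- ccw_faces: The side faces of the four arms (from 90 to 154 mm from the axis) that look anticlockwise seen from above: pushing on them turns the wheel clockwise. Origin on the wheel's axis at table level; x along the red arm, z up.
- cw_faces: The side faces of the four arms that look clockwise seen from above: pushing on them turns the wheel anticlockwise. Origin on the wheel's axis at table level; x along the red arm, z up.
- bottle: Bystander: white squeeze bottle with a pointed nozzle, 60 mm across, 150 mm high, standing. Origin: centre of its underside.
- mug: Bystander: white mug, 80 mm across, 90 mm high, with a handle. Origin: centre of its underside.
- dish: Bystander: square white porcelain dish with black paint, 85 x 85 x 26 mm. Origin: centre of its underside.
Not all that is in view belongs to the job. What is shaped like the plate but brown or pink is not meant.

How it is judged:
At the end, for the whole second after the job is handed in: The middle of the red arm's end lies within 10 mm of the index mark (3.7 degrees), the wheel stands still (under 0.05 rad/s), and the plate lies flat and at rest on the wheel head within 12 mm of its centre (horizontal distance between red_tip and index_mark below 0.01 m and velocity of joint wheel between -0.05 and 0.05 rad/s and horizontal distance between plate and hub below 0.012 m and angle between plate's own z axis and vertical below 0.06 rad and linear speed of plate below 0.02 m/s); the robot touches nothing.
It fails at once if an arm of the wheel is pinched (fingers press on both its sides at once, over 1 N each) (contact force between the fingers and cw_faces above 1 N and contact force between the fingers and ccw_faces above 1 N).
It fails at once if the wheel is spun faster than 3 rad/s (half a turn in a second) (velocity of joint wheel above 3 rad/s or velocity of joint wheel below -3 rad/s).
It fails at once if the robot touches the plate (over 0.5 N) (contact force between any of the fingers, the arm and plate above 0.5 N).
It fails at once if the plate is lifted 10 mm or shifted more than 12 mm off the wheel's centre (height (world z) of plate above 0.084 m or horizontal distance between plate and hub above 0.012 m).
It fails at once if the bottle, mug or dish is moved more than 15 mm (distance of any of bottle, mug, dish from where it was at the start of the episode above 0.015 m).
It also fails if it takes over 58 s, if anything falls off the work surface, if the arm or the gripper's body presses on something with over 40 N, if the wrist force passes 120 N, or if a joint passes its speed limit or range.

### The arm

A 7-joint arm with a two-finger parallel gripper is mounted at the origin on the work surface. World frame = base frame: x ahead of the robot, y to its left, z up, the work surface at z = 0. Lengths are in m, angles in rad, forces in N, time in s.
With the tool pointing down it reaches from about 0.4 to 0.875 m from the base axis. Payload 6.5 kg.
Tool frame: the origin (TCP) lies at the very end of the fingers, on their centre line; the grasp point (between the pads) lies 19 mm behind it; z points along the fingers, y is the direction in which the jaws open and shut (so a half turn about z gives the same grasp; the last joint's range is limited). The gripper opens to 85 mm and grips with 20 to 120 N. Pads are 22 mm wide; open, the fingers measure 114 mm over their backs; the gripper's body (76 mm by 85 mm) begins 54 mm behind the grasp point. The pads swing forward as they close: fully open they stand 13 mm farther back than shut.
Start: joints at [1.188, 0.536, -0.004, 1.538, 0.003, 1.067, -0.071], TCP at [0.202, -0.618, 0.231] pointing down, gripper open.
Joint ranges: [-2.7, 2.7], [-0.37, 2.16], [-1.27, 1.26], [0.24, 2.4], [-1.31, 4.45], [0.19, 1.91], [-2.76, 2.76]. Speed limits (rad/s): [2.39, 2.39, 3.14, 3.14, 3.14, 3.14, 3.14].

### API

Orientations are given as a unit quaternion [x, y, z, w].
In Python, from cell import r gives the robot as it stands.
- The arm moves only by the shell command python3 -m pendant 'ROWS' [OPENING] [FORCE]. ROWS is a JSON object of lists of equal length, an entry for each row: "offset": the shift along the tool's x, y, z in cm, a list of three; "roll": the turn about the tool's z in rad. A call has 1 to 10 rows; each row is the pose to reach, as a shift and turn from the pose commanded when the call began, along the tool's axes at that moment; what a row does not reach only later rows make up. A row lasts 1/8 s, in which the tool goes at most 62.5 mm and 10.7 degrees, less where a joint would pass 70% of its speed; a pose out of reach is approached as far as the arm can. A call with a gripper value outside its range is refused whole. OPENING is the finger opening in cm, from 0 to 8.54, set as the call begins (- or left out, the last holds). The fingers move at their own pace and stop on an object; FORCE is the grip in N (left out, the last holds). Time passes only in rows, so rows that repeat a pose let the fingers close. It gives the time, the measured TCP pose, the force and the opening at its end, in the units of the state.
- r.observe(): the state, without advancing time (a new reading comes with each control period).
- r.snapshot(name): name is "scene" or "top" or "wrist"; returns the picture (400x640x3 uint8, blue, green, red); there is no depth.
- r.get_calibration(name): a dict with "K" (3x3 intrinsics, pixels), "k1" (the pictures are not rectified: a ray, as slopes to the right and down, at radius r is drawn at 1 + k1 r^2 times it, then the intrinsics apply), "R" (3x3) and "t" (3): a world point X has camera coordinates R X + t; the wrist camera has in their place "tool_from_camera" (4x4, takes a point from camera to tool coordinates, whose origin is the TCP and whose axes are the flange's). Camera axes: x right, y down, z forward; pixel columns grow to the right and rows downward; lengths in m; the calibration is good to about 2 mm. A picture is of the moment at which its call begins: read the wrist's pose just before it. get_calibration takes no time and is no camera call.
- r.hand_in(): hands the job in, once; it reports no verdict.
The state is a dict: "t": time; "joints": joint angles; "qvel": joint speeds; "tau": joint torques, N m; "tcp_pos": TCP position; "orientation": TCP orientation; "force": force on the tool from outside, world axes, zero at the start; "ft_torque": the same for the moment, N m; "gripper_width": opening from 0.0 (shut) to 1.0 (fully open).
Only numpy, scipy, OpenCV 4.12 (cv2) and the standard library are available. Lean on these libraries where they do the work, as an engineer would, in place of code of your own. Each camera call takes 0.05 s, during which the arm holds its last target.

## Working session

There is one attempt and no reset: what is moved stays moved. The work goes in short steps, Python scripts to look and compute and a shell command to move; the robot and the scene stay as the last step left them, time stands still between calls to the robot, and variables do not carry over. Pictures are saved under pics/ and viewed, and the job is handed in when it is done.

```bash
mkdir -p pics
python3 - <<'E'
from cell import r
import cv2
print(r.observe())
for n in("scene","top","wrist"):
    cv2.imwrite(f"pics/{n}0.png",r.snapshot(n)); print(n,r.get_calibration(n))
E
```

```text
{'t': 0.0, 'joints': array([ 1.18776648,  0.53719283, -0.0043987 ,  1.53889948,  0.00261325,
        1.06729217, -0.07121763]), 'qvel': array([ 5.93921270e-04,  2.67139724e-04, -2.20097990e-03,  3.01094308e-03,
        5.39651103e-04, -7.29450846e-05,  1.03865752e-03]), 'tau': array([-9.61005608e-04, -5.83421695e+01,  1.04819588e+00, -2.59104162e+01,
        1.23168068e-02,  9.66986554e-03, -9.45942524e-08]), 'tcp_pos': array([ 0.20226392, -0.61704808,  0.23038592]), 'orientation': array([ 9.87476094e-01,  1.57766177e-01, -2.20704832e-04, -8.65571652e-04]), 'force': array([ 0.0419245 ,  0.18490151, -0.18404086]), 'ft_torque': array([-0.04697327,  0.02312253,  0.02256933]), 'gripper_width': 1.000574315167283}
scene {'K': array([[432.41277204,   0.        , 319.98788303],
       [  0.        , 432.41277204, 201.27758365],
       [  0.        ,   0.        ,   1.        ]]), 'k1': 0.03799254921222921, 'R': array([[-0.75825509,  0.65193748,  0.00517141],
       [ 0.53264489,  0.62404339, -0.57171607],
       [-0.37595032, -0.4307521 , -0.82043524]]), 't': array([ 0.38356698, -0.23179741,
[... 269 characters left out ...]
[-0.98697436,  0.01214093, -0.16041888],
       [ 0.15997394, -0.03147792, -0.98661922]]), 't': array([-0.01413834,  0.49525562,  1.01521364])}
wrist {'K': array([[327.61869698,   0.        , 318.49480775],
       [  0.        , 327.61869698, 199.94079995],
       [  0.        ,   0.        ,   1.        ]]), 'k1': 0.010673100534137682, 'tool_from_camera': array([[ 1.28429217e-03, -9.53183316e-01, -3.02390338e-01,
         7.67474602e-02],
       [ 9.99999034e-01,  1.06343324e-03,  8.95015704e-04,
        -1.51667567e-04],
       [-5.31542099e-04, -3.02391195e-01,  9.53183761e-01,
        -1.42317568e-01],
       [ 0.00000000e+00,  0.00000000e+00,  0.00000000e+00,
         1.00000000e+00]])}
```

View pics/top0.png

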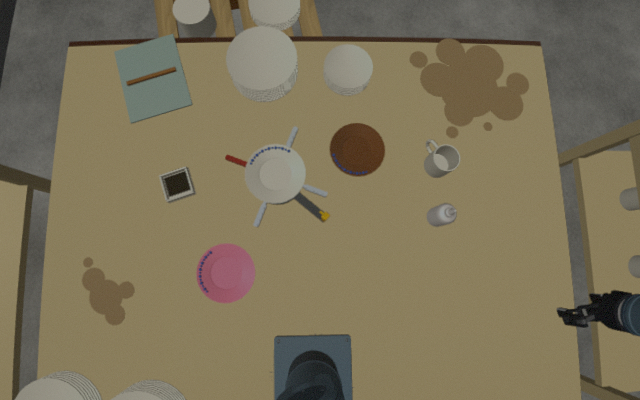

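View pics/scene0.png

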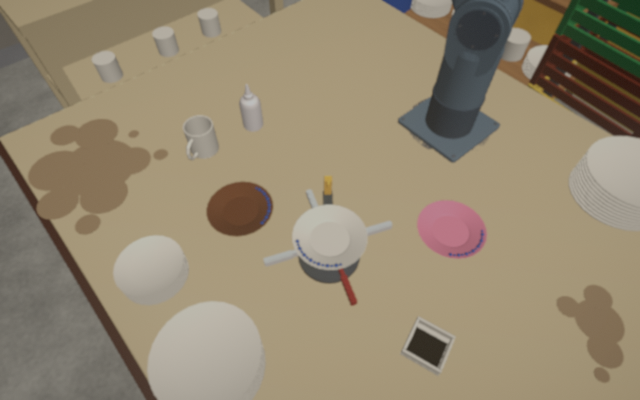

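View pics/wrist0.png

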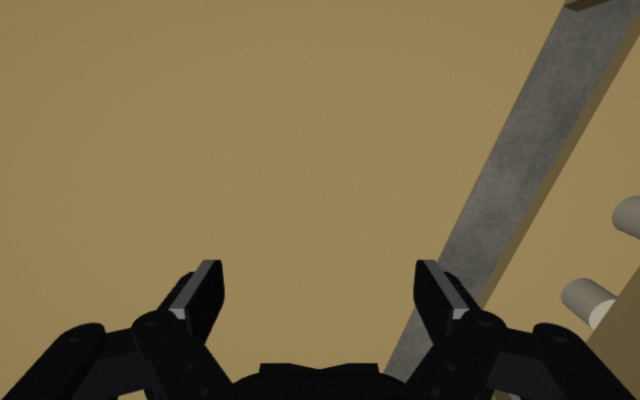

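The top view shows the wheel near (275,174), the red tip near (228,158) and the yellow pointer near (324,215). The aluminium arm ends are at about (295,130), (325,193) and (258,223). The mug (442,160) and bottle (441,214) stand to the right, and the dish is at (177,184). Next I'll turn these into world positions.

```bash
cat > h.py <<'E'
import numpy as np, cv2
from cell import r
def ray(n,px):
    c=r.get_calibration(n)
    d=cv2.undistortPoints(np.array([[px]],float),c["K"],np.array([c["k1"],0,0,0,0.]))[0,0] 
    # exact forward model: xd = x(1+k1 r^2) as opencv
    R,t=c["R"],c["t"]
    return -R.T@t, R.T@np.array([d[0],d[1],1])
def onz(n,px,z):
    o,d=ray(n,px); return (o+d*(z-o[2])/d[2])
def proj(n,X):
    c=r.get_calibration(n)
    p,_=cv2.projectPoints(np.array([X],float),cv2.Rodrigues(c["R"])[0],c["t"],c["K"],np.array([c["k1"],0,0,0,0.])); return p[0,0]
def big(n,im):
    return
E
python3 - <<'E'
from h import *
im=cv2.imread('pics/top0.png'); h=cv2.cvtColor(im,cv2.COLOR_BGR2HSV)
cv2.imwrite('pics/topc.png',cv2.resize(im[100:250,200:350],(600,600),interpolation=cv2.INTER_CUBIC))
s=cv2.imread('pics/scene0.png')
cv2.imwrite('pics/scenec.png',cv2.resize(s[160:320,240:400],(600,600),interpolation=cv2.INTER_CUBIC))
for n,p,z in [("red",(228,157.5),.059),("a1",(295,129),.059),("a2",(326,193),.059),("a3",(257,225),.059),("ptr",(324.5,215),.068),("plate",(275,174),.09),("dish",(177,184),.02),("bottle",(437,215),.0),("mug",(440,164),.0),("brown",(357,150),.01),("pink",(226,273),.01)]:
    print(n,onz("top",p,z).round(3))
E
```

```text
red [0.614 0.234 0.059]
a1 [0.698 0.04  0.059]
a2 [ 0.506 -0.047  0.059]
a3 [0.418 0.148 0.059]
ptr [ 0.443 -0.041  0.068]
plate [0.556 0.096 0.09 ]
dish [0.546 0.392 0.02 ]
bottle [ 0.445 -0.385  0.   ]
mug [ 0.604 -0.406  0.   ]
brown [ 0.647 -0.147  0.01 ]
pink [0.285 0.243 0.01 ]
```

View pics/topc.png

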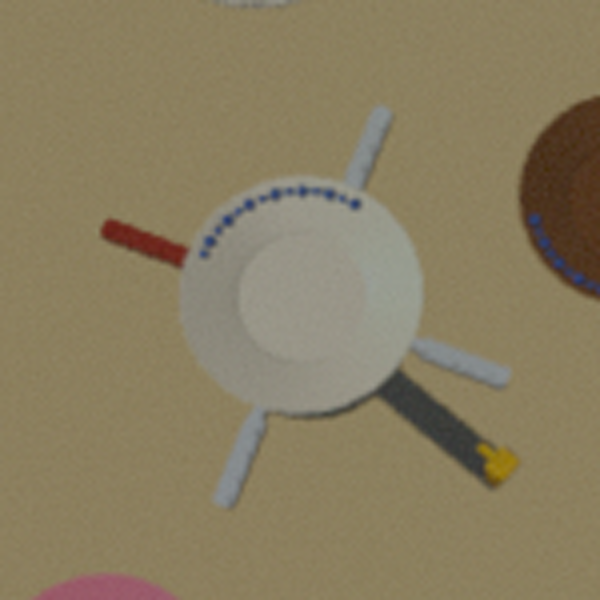

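View pics/scenec.png

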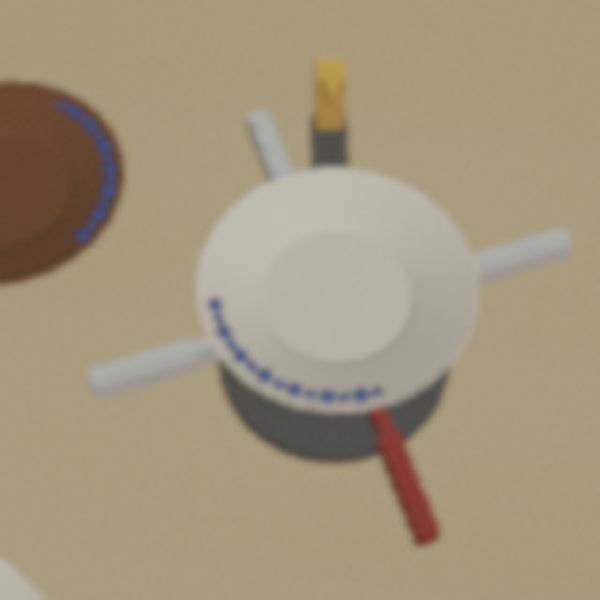

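```bash
cat >> h.py <<'E'
H=np.array([.559,.094])
def tool():
    o=r.observe(); from scipy.spatial.transform import Rotation as Ro
    return o, Ro.from_quat(o["orientation"]).as_matrix()
def go(pts,ref=None):
    """pts: list of (phi_deg, rad, z, yaw_deg) -> offsets cm, roll"""
    o,R=tool(); p=o["tcp_pos"]; yaw=np.degrees(np.arctan2(R[1,0],R[0,0]))
    print("t",round(o["t"],2),"tcp",p.round(4),"yaw",yaw.round(1),"phi",np.degrees(np.arctan2(p[1]-H[1],p[0]-H[0])).round(1),"r",np.hypot(*(p[:2]-H)).round(4),"F",o["force"].round(1),"j7",o["joints"][6].round(2))
    for ph,ra,z,y in pts:
        X=np.r_[H+ra*np.array([np.cos(np.radians(ph)),np.sin(np.radians(ph))]),z]
        dy=(y-yaw+180)%360-180
        print((ph,z),(R.T@(X-p)*100).round(1).tolist(),round(-np.radians(dy),2))
E
python3 - <<'E'
from h import *
go([(46,.14,.2,46),(46,.14,.042,46)])
for n in("red",(.614,.234,.059)),("hub",(.559,.094,.09)),("a2",(.506,-.047,.059)),("a1",(.698,.04,.059)),("ptr",(.443,-.041,.068)): print(n[0],proj("scene",n[1]).round(1))
for p in [(323.0,214),(325,215.7)]:
  q=onz("top",p,.068)[:2]-H; print(np.degrees(np.arctan2(q[1],q[0])),np.hypot(*q))
E
```

```text
t 0.15 tcp [ 0.2023 -0.6172  0.2306] yaw 18.2 phi -116.6 r 0.7956 F [0.1 0.2 0.8] j7 -0.07
(46, 0.2) [68.4, -63.0, 3.1] -0.49
(46, 0.042) [68.4, -63.0, 18.9] -0.49
red [353.4 299.3]
hub [329.5 233.8]
a2 [307.8 191.1]
a1 [266.7 259.9]
ptr [328.4 177.4]
-131.06533042370836 0.1729301480388384
-131.0806488263415 0.18025893344499797
```

```bash
python3 -m pendant '{"offset":[[5,-5,0],[10,-10,0],[16,-15,0],[21,-19,0],[26,-24,0],[31,-28.5,0],[36,-33,0],[41,-38,0],[46,-42,0],[51,-47,0]],"roll":[0,0,0,-0.1,-0.2,-0.3,-0.4,-0.49,-0.49,-0.49]}' 0 20
python3 - <<'E'
from h import *
go([(46,.14,.2,46),(46,.14,.042,46)])
E
```

```text
t: 1.4
tcp_pos: [0.5084, -0.071, 0.2313]
orientation: [0.92, 0.392, 0.0, 0.0]
force: [1.1, -0.7, 0.9]
gripper_width: -0.003
t 1.4 tcp [ 0.5084 -0.071   0.2313] yaw 46.2 phi -107.0 r 0.1726 F [ 1.1 -0.7  0.9] j7 -0.84
(46, 0.2) [29.4, -7.7, 3.1] 0.0
(46, 0.042) [29.4, -7.7, 18.9] 0.0
```

```bash
python3 -m pendant '{"offset":[[5,-1.5,0],[10,-3,0],[15,-4.5,0],[20,-6,0],[25,-7,0],[29.4,-7.7,0],[29.4,-7.7,3],[29.4,-7.7,7],[29.4,-7.7,7],[29.4,-7.7,7]],"roll":[0,0,0,0,0,0,0,0,0,0]}'
python3 - <<'E'
from h import *
go([(46,.14,.16,46),(46,.14,.042,46)])
cv2.imwrite('pics/w1.png',r.snapshot('wrist'))
E
```

```text
t: 2.65
tcp_pos: [0.6562, 0.1932, 0.1627]
orientation: [0.92, 0.392, 0.001, -0.0]
force: [-0.2, -0.5, 0.8]
gripper_width: -0.002
t 2.65 tcp [0.6562 0.1932 0.1627] yaw 46.2 phi 45.6 r 0.1389 F [-0.2 -0.5  0.8] j7 -1.32
(46, 0.16) [0.1, -0.1, 0.3] 0.0
(46, 0.042) [0.1, -0.1, 12.1] 0.0
```

View pics/w1.png

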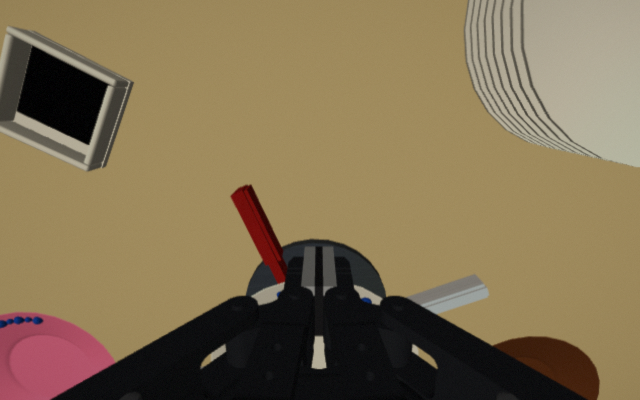

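The wrist picture shows the shut fingertips at (320,247). The red arm is to their left, from (240,190) to (285,275), and an aluminium arm is to the right at (480,285). The gap below the fingers is free, so I can descend.

```bash
python3 -m pendant '{"offset":[[0,-0.1,3],[0,-0.1,6],[0,-0.1,9],[0,-0.1,12],[0,-0.1,12],[0,-0.1,12]],"roll":[0,0,0,0,0,0]}'
python3 - <<'E'
from h import *
go([(a,.138,.042,a) for a in range(50,101,5)])
cv2.imwrite('pics/s2.png',r.snapshot('scene')[120:340,200:440].repeat(2,0).repeat(2,1))
E
```

```text
t: 3.45
tcp_pos: [0.6563, 0.1943, 0.0436]
orientation: [0.92, 0.392, 0.002, 0.0]
force: [0.4, 0.4, 0.6]
gripper_width: 0.002
t 3.45 tcp [0.6563 0.1943 0.0436] yaw 46.2 phi 45.9 r 0.1397 F [0.4 0.4 0.6] j7 -1.36
(50, 0.042) [-0.2, -1.0, 0.2] -0.07
(55, 0.042) [-0.3, -2.2, 0.2] -0.15
(60, 0.042) [-0.6, -3.4, 0.2] -0.24
(65, 0.042) [-0.9, -4.5, 0.1] -0.33
(70, 0.042) [-1.3, -5.6, 0.1] -0.42
(75, 0.042) [-1.9, -6.7, 0.1] -0.5
(80, 0.042) [-2.5, -7.8, 0.1] -0.59
(85, 0.042) [-3.2, -8.7, 0.1] -0.68
(90, 0.042) [-4.0, -9.6, 0.1] -0.76
(95, 0.042) [-4.9, -10.5, 0.1] -0.85
(100, 0.042) [-5.8, -11.2, 0.1] -0.94
```

View pics/s2.png

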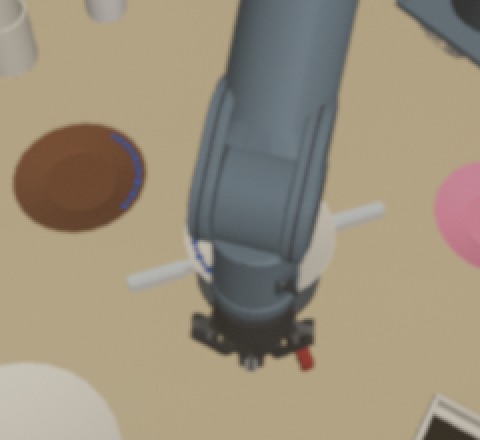

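The scene view shows the finger beside the red arm (crop (305,358)) with nothing touched. Starting the anticlockwise push.

```bash
python3 -m pendant '{"offset":[[-0.2,-1.0,0.1],[-0.3,-2.2,0.1],[-0.5,-2.8,0.1],[-0.6,-3.4,0.1],[-0.7,-4,0.1],[-0.9,-4.5,0.1],[-1.3,-5.6,0.1],[-1.9,-6.7,0.1],[-2.5,-7.8,0.1],[-3.2,-8.7,0.1]],"roll":[-0.07,-0.15,-0.2,-0.24,-0.28,-0.33,-0.42,-0.5,-0.59,-0.68]}'
python3 - <<'E'
from h import *
go([(a,.136,.042,a) for a in range(85,136,5)])
cv2.imwrite('pics/w3.png',r.snapshot('wrist'))
E
```

```text
t: 4.75
tcp_pos: [0.5695, 0.231, 0.0404]
orientation: [0.735, 0.678, 0.0, 0.0]
force: [1.1, -1.0, 0.3]
gripper_width: -0.001
t 4.75 tcp [0.5695 0.231  0.0404] yaw 85.4 phi 85.6 r 0.1374 F [ 1.1 -1.   0.3] j7 -0.93
(85, 0.042) [-0.1, 0.2, -0.2] 0.01
(90, 0.042) [-0.2, -1.0, -0.2] -0.08
(95, 0.042) [-0.3, -2.2, -0.2] -0.17
(100, 0.042) [-0.6, -3.4, -0.2] -0.25
(105, 0.042) [-0.9, -4.5, -0.2] -0.34
(110, 0.042) [-1.4, -5.6, -0.2] -0.43
(115, 0.042) [-1.9, -6.7, -0.2] -0.52
(120, 0.042) [-2.5, -7.7, -0.2] -0.6
(125, 0.042) [-3.3, -8.6, -0.2] -0.69
(130, 0.042) [-4.1, -9.5, -0.2] -0.78
(135, 0.042) [-4.9, -10.3, -0.2] -0.86
```

View pics/w3.png

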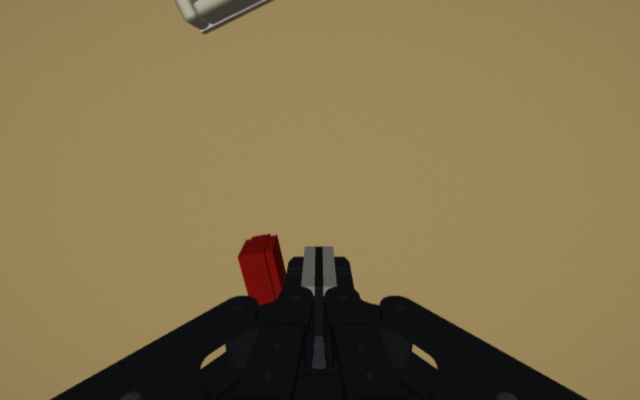

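The wrist view shows the red arm (262,270) lying against the finger's left back, so the push is working.

```bash
python3 -m pendant '{"offset":[[-0.2,-1.0,-0.1],[-0.3,-2.2,-0.1],[-0.6,-3.4,-0.1],[-0.9,-4.5,-0.1],[-1.4,-5.6,-0.1],[-1.9,-6.7,-0.1],[-2.5,-7.7,-0.1],[-3.3,-8.6,-0.1],[-4.1,-9.5,-0.1],[-4.9,-10.3,-0.1]],"roll":[-0.08,-0.17,-0.25,-0.34,-0.43,-0.52,-0.6,-0.69,-0.78,-0.86]}'
python3 - <<'E'
from h import *
go([(a,.136,.042,a) for a in range(135,186,5)])
cv2.imwrite('pics/t3.png',cv2.resize(r.snapshot('top')[100:250,200:350],(600,600),interpolation=cv2.INTER_CUBIC))
E
```

```text
t: 6.05
tcp_pos: [0.4633, 0.1907, 0.0414]
orientation: [0.386, 0.923, 0.0, 0.0]
force: [2.0, 1.2, 0.2]
gripper_width: -0.0
t 6.05 tcp [0.4633 0.1907 0.0414] yaw 134.6 phi 134.7 r 0.1361 F [2.  1.2 0.2] j7 -0.32
(135, 0.042) [-0.0, -0.1, -0.1] -0.01
(140, 0.042) [-0.1, -1.3, -0.1] -0.09
(145, 0.042) [-0.2, -2.4, -0.1] -0.18
(150, 0.042) [-0.5, -3.6, -0.1] -0.27
(155, 0.042) [-0.9, -4.7, -0.1] -0.36
(160, 0.042) [-1.3, -5.8, -0.1] -0.44
(165, 0.042) [-1.9, -6.9, -0.1] -0.53
(170, 0.042) [-2.5, -7.9, -0.1] -0.62
(175, 0.042) [-3.3, -8.8, -0.1] -0.7
(180, 0.042) [-4.1, -9.7, -0.1] -0.79
(185, 0.042) [-4.9, -10.5, -0.1] -0.88
```

View pics/t3.png

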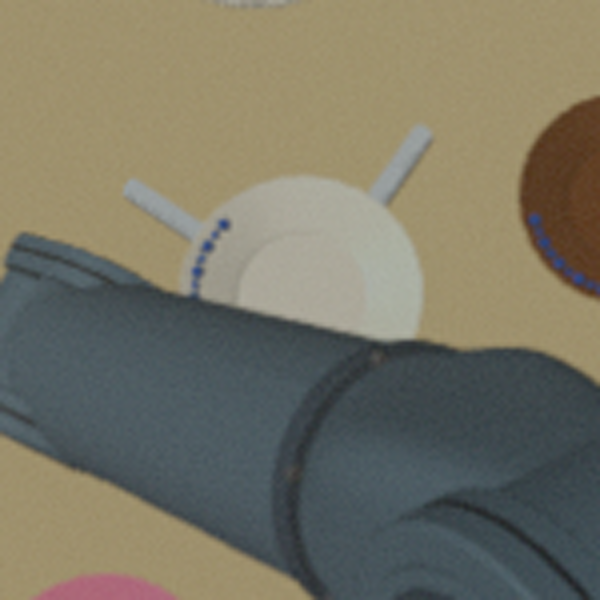

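The top view shows the plate still centred at (302,296). Two aluminium tips are visible at crop (424,131) and (131,187), and they give the wheel angle.

```bash
python3 - <<'E'
from h import *
for p in [(424,131),(131,187)]:
  q=onz("top",(200+p[0]/4-.4,100+p[1]/4-.4),.059)[:2]-H; print(np.degrees(np.arctan2(q[1],q[0])),np.hypot(*q))
E
python3 -m pendant '{"offset":[[-0.1,-1.3,0],[-0.2,-2.4,0],[-0.5,-3.6,0],[-0.9,-4.7,0],[-1.3,-5.8,0],[-1.9,-6.9,0],[-2.5,-7.9,0],[-3.3,-8.8,0],[-4.1,-9.7,0],[-4.9,-10.5,0]],"roll":[-0.09,-0.18,-0.27,-0.36,-0.44,-0.53,-0.62,-0.7,-0.79,-0.88]}'
python3 - <<'E'
from h import *
go([(a,.136,.042,a) for a in (190,195,200,205,210,212,214,216,218,220)])
cv2.imwrite('pics/t4.png',cv2.resize(r.snapshot('top')[100:250,200:350],(600,600),interpolation=cv2.INTER_CUBIC))
cv2.imwrite('pics/w4.png',r.snapshot('wrist'))
E
```

```text
-33.41012485795111 0.15369107656445882
55.52492433811484 0.1553664250120462
t: 7.35
tcp_pos: [0.4229, 0.0823, 0.0414]
orientation: [-0.043, 0.999, 0.0, 0.0]
force: [0.8, 1.6, -1.0]
gripper_width: -0.001
t 7.35 tcp [0.4229 0.0823 0.0414] yaw -175.0 phi -175.1 r 0.1366 F [ 0.8  1.6 -1. ] j7 0.56
(190, 0.042) [-0.1, -1.2, -0.1] -0.09
(195, 0.042) [-0.3, -2.4, -0.1] -0.18
(200, 0.042) [-0.5, -3.5, -0.1] -0.26
(205, 0.042) [-0.9, -4.7, -0.1] -0.35
(210, 0.042) [-1.3, -5.8, -0.1] -0.44
(212, 0.042) [-1.5, -6.2, -0.1] -0.47
(214, 0.042) [-1.8, -6.6, -0.1] -0.51
(216, 0.042) [-2.0, -7.0, -0.1] -0.54
(218, 0.042) [-2.3, -7.4, -0.1] -0.58
(220, 0.042) [-2.5, -7.8, -0.1] -0.61
```

View pics/t4.png

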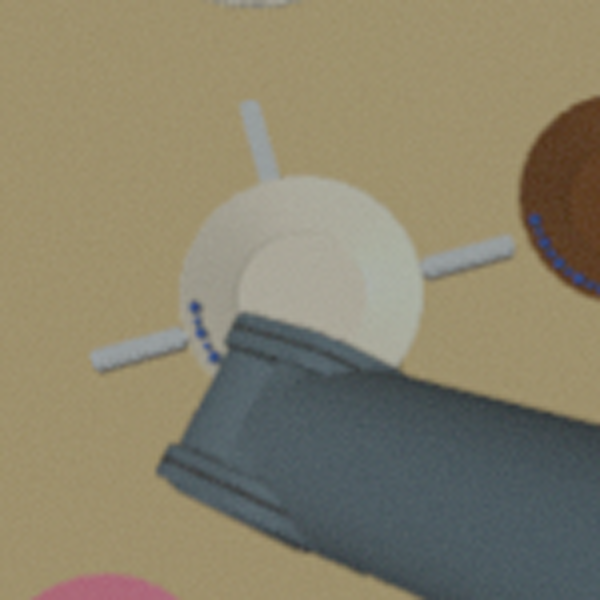

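View pics/w4.png

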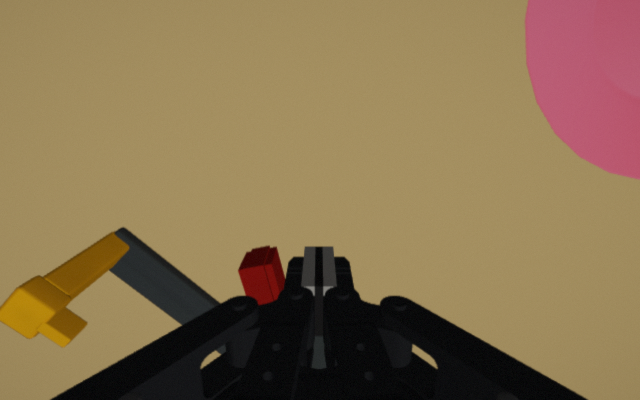

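The finger leads by 11.4° (arm at 146.1°, finger at 134.7°), so the final finger angle is about 217.5°. The wrist view shows the red arm at (262,272) and the post at (45,310), clear of the fingers. I'll go to 214° and measure again.

```bash
python3 -m pendant '{"offset":[[-0.1,-1.2,0],[-0.3,-2.4,0],[-0.5,-3.5,0],[-0.9,-4.7,0],[-1.3,-5.8,0],[-1.5,-6.2,0],[-1.8,-6.6,0],[-1.8,-6.6,0],[-1.8,-6.6,0]],"roll":[-0.09,-0.18,-0.26,-0.35,-0.44,-0.47,-0.51,-0.51,-0.51]}'
python3 - <<'E'
from h import *
go([(a,.136,.042,a) for a in (215,216,217,218,219,220)])
cv2.imwrite('pics/t5.png',cv2.resize(r.snapshot('top')[100:250,200:350],(600,600),interpolation=cv2.INTER_CUBIC))
cv2.imwrite('pics/w5.png',r.snapshot('wrist'))
E
```

```text
t: 8.57
tcp_pos: [0.446, 0.0183, 0.0413]
orientation: [-0.292, 0.956, 0.0, 0.0]
force: [0.0, 0.0, 0.3]
gripper_width: -0.002
t 8.57 tcp [0.446  0.0183 0.0413] yaw -146.0 phi -146.2 r 0.136 F [0.  0.  0.3] j7 1.18
(215, 0.042) [-0.0, -0.3, -0.1] -0.02
(216, 0.042) [-0.0, -0.5, -0.1] -0.03
(217, 0.042) [-0.0, -0.8, -0.1] -0.05
(218, 0.042) [-0.0, -1.0, -0.1] -0.07
(219, 0.042) [-0.1, -1.2, -0.1] -0.09
(220, 0.042) [-0.1, -1.5, -0.1] -0.1
```

View pics/t5.png

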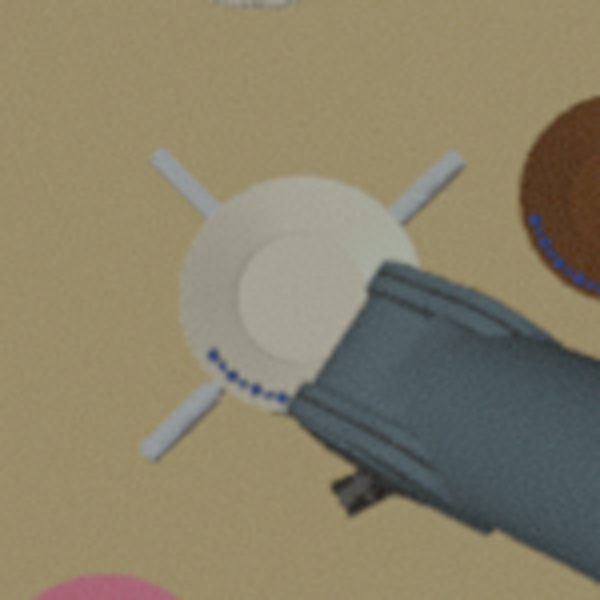

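View pics/w5.png

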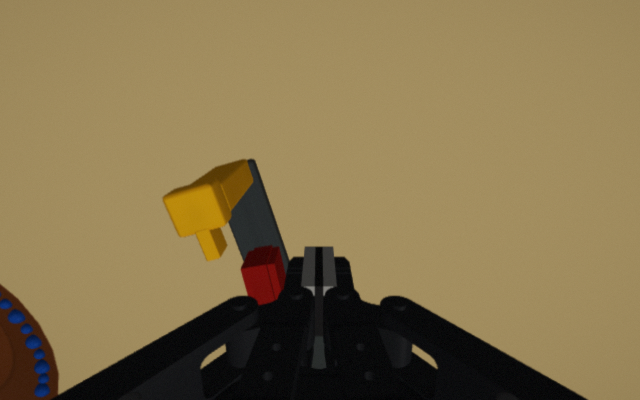

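The red arm's end at (263,265) lies just short of the tongue at (212,245). The aluminium tips in the top crop are at (458,156), (157,154) and (150,456).

```bash
cat >> h.py <<'E'
def ang(p,n="top",z=.059):
  q=onz(n,(200+p[0]/4-.4,100+p[1]/4-.4),z)[:2]-H; return np.degrees(np.arctan2(q[1],q[0])).round(1),np.hypot(*q).round(4)
def wr(px,z):
    o,R=tool(); c=r.get_calibration("wrist"); T=c["tool_from_camera"]
    d=cv2.undistortPoints(np.array([[px]],float),c["K"],np.array([c["k1"],0,0,0,0.]))[0,0]
    p=o["tcp_pos"]+R@T[:3,3]; v=R@T[:3,:3]@np.r_[d,1]; q=(p+v*(z-p[2])/v[2])[:2]-H
    return np.degrees(np.arctan2(q[1],q[0])).round(1),np.hypot(*q).round(4)
E
python3 - <<'E'
from h import *
for p in [(458,156),(157,154),(150,456)]: print(ang(p))
# wrist: red end top edge mid, tongue tip
print("red top-end",wr((265,247),.059),wr((262,264),.068),"tongue tip",wr((214,259),.064), "post top centre",wr((196,209),.068),"tongue root",wr((203,232),.068))
E
```

```text
(np.float64(-45.1), np.float64(0.1543))
(np.float64(44.3), np.float64(0.1573))
(np.float64(134.4), np.float64(0.1547))
red top-end (np.float64(-138.0), np.float64(0.1554)) (np.float64(-137.8), np.float64(0.1524)) tongue tip (np.float64(-130.5), np.float64(0.1566)) post top centre (np.float64(-131.4), np.float64(0.1796)) tongue root (np.float64(-131.2), np.float64(0.1702))
```

```bash
python3 -m pendant '{"offset":[[0,-0.3,0],[0,-0.5,0],[0,-0.75,0],[0,-0.75,0],[0,-0.75,0]],"roll":[-0.02,-0.03,-0.05,-0.05,-0.05]}'
python3 - <<'E'
from h import *
go([(a,.136,.042,a) for a in (217,218,219,220)])
cv2.imwrite('pics/t6.png',cv2.resize(r.snapshot('top')[100:250,200:350],(600,600),interpolation=cv2.INTER_CUBIC))
cv2.imwrite('pics/w6.png',cv2.resize(r.snapshot('wrist')[160:310,160:310],(600,600),interpolation=cv2.INTER_CUBIC))
E
```

```text
t: 9.3
tcp_pos: [0.4502, 0.0113, 0.0412]
orientation: [-0.317, 0.948, -0.0, -0.0]
force: [-0.3, -0.7, 0.8]
gripper_width: -0.003
t 9.3 tcp [0.4502 0.0113 0.0412] yaw -143.1 phi -142.8 r 0.1367 F [-0.3 -0.7  0.8] j7 1.24
(217, 0.042) [-0.1, 0.1, -0.1] -0.0
(218, 0.042) [-0.1, -0.2, -0.1] -0.02
(219, 0.042) [-0.1, -0.4, -0.1] -0.04
(220, 0.042) [-0.1, -0.7, -0.1] -0.05
```

View pics/w6.png

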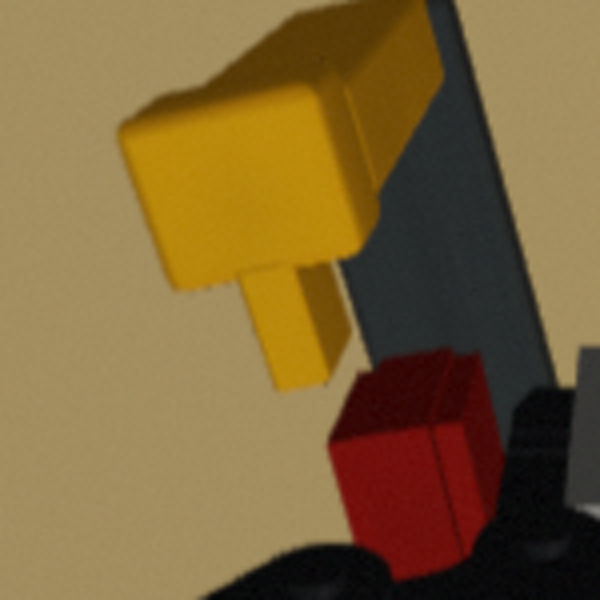

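View pics/t6.png

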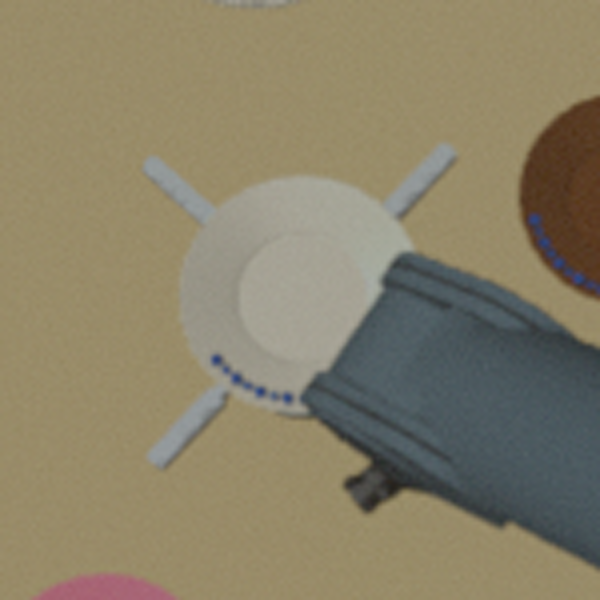

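Run:
```python
from h import *
for p in [(448,150),(150,163),(157,461)]: print(ang(p))
f=lambda x,y:(160+x/4-.4,160+y/4-.4)
for n,p in dict(redL=(331,440),redM=(432,428),redR=(467,424),tongL=(278,390),tongR=(326,384),postL=(120,130),postR=(380,215),post_in=(177,290)).items(): print(n,wr(f(*p),.068))
```

```text
(np.float64(-41.9), np.float64(0.1527))
(np.float64(47.3), np.float64(0.1561))
(np.float64(136.7), np.float64(0.1538))
redL (np.float64(-131.5), np.float64(0.152))
redM (np.float64(-135.4), np.float64(0.1517))
redR (np.float64(-136.7), np.float64(0.1517))
tongL (np.float64(-130.2), np.float64(0.1584))
tongR (np.float64(-131.9), np.float64(0.1581))
postL (np.float64(-128.3), np.float64(0.1871))
postR (np.float64(-135.1), np.float64(0.1744))
post_in (np.float64(-128.1), np.float64(0.1708))
```

The top view puts the red arm at −132.6° and the wrist view at about −133.5°. The pointer is at −131.1° in both. That leaves about 2° to push, or 5 mm.

```bash
python3 -m pendant '{"offset":[[0,-0.25,0],[-0.1,-0.5,0],[-0.1,-0.5,0],[-0.1,-0.5,0]],"roll":[-0.02,-0.03,-0.03,-0.03]}'
python3 - <<'E'
from h import *
go([(a,.136,.042,a) for a in (217,218,219,220)])
cv2.imwrite('pics/w7.png',cv2.resize(r.snapshot('wrist')[160:310,160:310],(600,600),interpolation=cv2.INTER_CUBIC))
E
```

```text
t: 9.9
tcp_pos: [0.4542, 0.0082, 0.0413]
orientation: [-0.331, 0.944, -0.0, 0.0]
force: [0.3, -0.1, -0.4]
gripper_width: 0.002
t 9.9 tcp [0.4542 0.0082 0.0413] yaw -141.3 phi -140.7 r 0.1354 F [ 0.3 -0.1 -0.4] j7 1.28
(217, 0.042) [0.1, 0.6, -0.1] 0.03
(218, 0.042) [0.1, 0.3, -0.1] 0.01
(219, 0.042) [0.1, 0.1, -0.1] -0.01
(220, 0.042) [0.1, -0.2, -0.1] -0.02
```

View pics/w7.png

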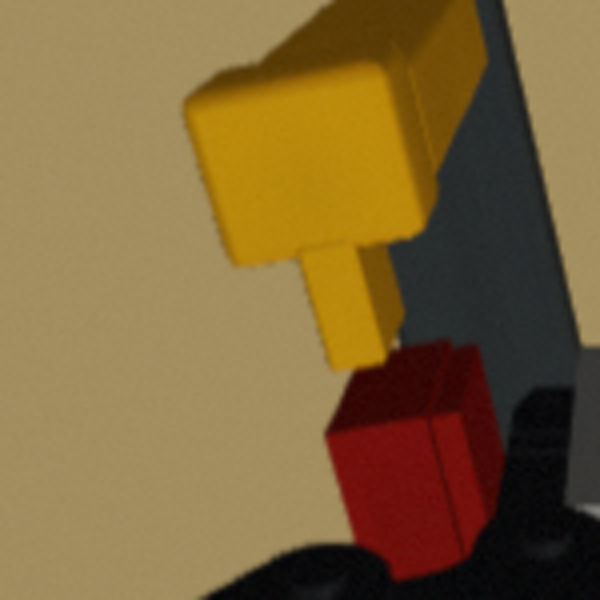

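The tongue's line, tip at crop (360,366), now runs into the middle of the red arm's end, near (380–395,422). Backing off the face, then going up.

```bash
python3 -m pendant '{"offset":[[0,1,0],[0.1,2.2,0],[0.1,2.2,-2],[0.1,2.2,-6],[0.1,2.2,-11],[0.1,2.2,-16],[4,4,-18],[9,6,-20],[9,6,-20]],"roll":[0,0,0,0,0,0,0,0,0]}'
python3 - <<'E'
from h import *
go([])
cv2.imwrite('pics/w8.png',r.snapshot('wrist'))
cv2.imwrite('pics/t8.png',cv2.resize(r.snapshot('top')[100:250,200:350],(600,600),interpolation=cv2.INTER_CUBIC))
E
```

```text
t: 11.08
tcp_pos: [0.3437, -0.0023, 0.2413]
orientation: [-0.33, 0.944, -0.003, -0.001]
force: [-0.0, -1.2, 0.3]
gripper_width: -0.001
t 11.07 tcp [ 0.3437 -0.0023  0.2413] yaw -141.4 phi -155.9 r 0.2359 F [-0.  -1.2  0.3] j7 2.05
```

View pics/t8.png

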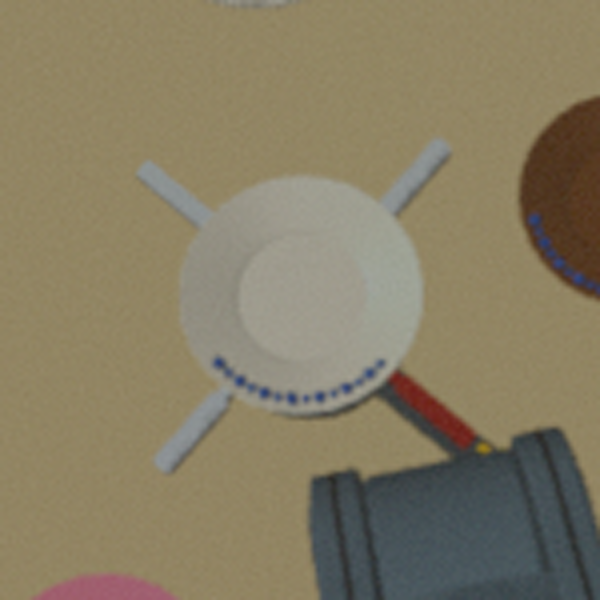

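View pics/w8.png

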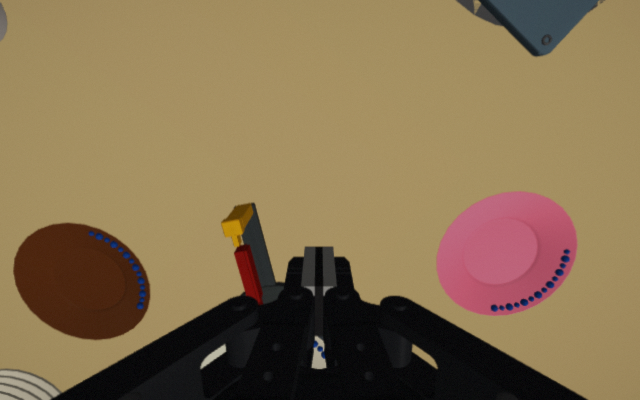

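The red arm and the tongue look in line in both views. I'll move aside for an unobstructed final check.

```bash
python3 -m pendant '{"offset":[[2,-5,0],[4,-10,0],[6,-15,0],[8,-20,0],[10,-26,0],[10,-26,0],[10,-26,0]],"roll":[0,0,0,0,0,0,0]}'
python3 - <<'E'
from h import *
go([])
cv2.imwrite('pics/t9.png',cv2.resize(r.snapshot('top')[100:250,200:350],(600,600),interpolation=cv2.INTER_CUBIC))
im=r.snapshot('scene');cv2.imwrite('pics/s9.png',im)
E
```

```text
t: 12.05
tcp_pos: [0.4311, -0.265, 0.2401]
orientation: [-0.332, 0.943, 0.001, -0.0]
force: [0.4, -0.1, 0.7]
gripper_width: 0.002
t 12.05 tcp [ 0.4311 -0.265   0.2401] yaw -141.2 phi -109.6 r 0.3811 F [ 0.4 -0.1  0.7] j7 2.33
```

View pics/t9.png

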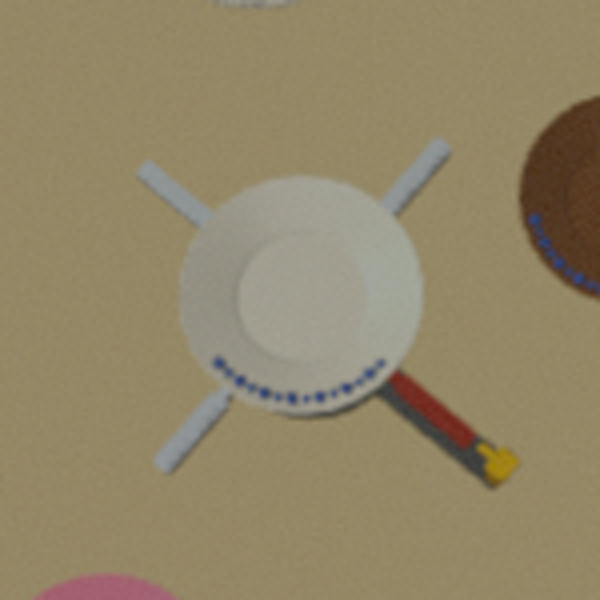

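View pics/s9.png

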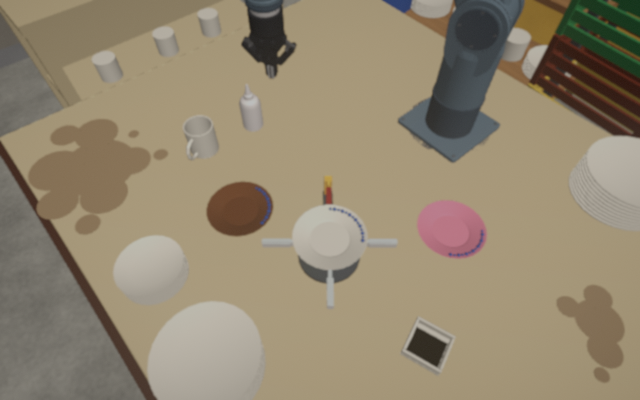

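Run:
```python
from h import *
for p in [(445,145),(143,168),(163,466),(471,442)]: print(ang(p))
print("tongue tip/post",ang((481,448),z=.066),ang((501,463),z=.068))
o=r.observe(); print(abs(o["qvel"]).max())
```

```text
(np.float64(-40.4), np.float64(0.1542))
(np.float64(49.5), np.float64(0.1574))
(np.float64(138.7), np.float64(0.1536))
(np.float64(-131.3), np.float64(0.1533))
tongue tip/post (np.float64(-131.2), np.float64(0.1618)) (np.float64(-130.9), np.float64(0.1793))
0.016487663557546668
```

The red arm measures −131.3° directly and about −130.7° from the other three arms. The pointer is at about −131.1°, so the two agree to within 1°. The plate is centred and nothing else has moved. Handing in.

```bash
python3 -c "
from cell import r
print(r.hand_in())"
```

```text
the job is handed in; nothing more can be done
None
```

I turned the wheel about 160° anticlockwise, and the red arm now points at the yellow pointer. I pushed the red arm gently from one side with the shut fingertips, then backed off, lifted clear and handed in at about 12 s.

- **Alignment:** In the last top view the red arm is at −131.3° measured directly, or about −130.7° from the other three arms. The pointer is at −131.1°. The error is under about 1° (2–3 mm), against the 10 mm allowed.
- **Plate and bystanders:** The plate looked centred on the wheel, and the bottle, mug and dish looked unmoved. I judged these by eye in the last pictures. The gripper was well clear of everything.
- **Disagreement:** During the final approach the wrist and top views differed by about 1–2° on the red arm's angle. The unobstructed top view at the end settled it.
- **Not measured:** I did not measure the wheel's speed directly. The three aluminium arms look the same in the top pictures taken a second apart after I let go.

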